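# Lay out the staining station

## Task

Lay out the staining station: put the petri dish centred on top of the yellow note pad and stand the orange stopper centred on the dish to weigh its lid down, set the white timer lying flat, face up and centred on top of the green tip box, and stand the amber bottle on the desk halfway between the note pad and the tip box, on the line joining their centres. Keep the amber bottle upright all the time and do not shift the orange-capped bottle or the green tape roll that stand nearby.

Things in the scene. Friction and masses are not known exactly. Their poses are not given: they have to be found in the camera images.
- note_pad: pad of yellow notes, 66 x 66 mm square and 13 mm high, fixed flat on the left desk. Origin: centre of its underside; x and y axes along its sides, z up.
- tip_box: teal-green pipette tip box shut with a flat cover of the same colour, 90 x 120 mm and 56 mm high to the flat, firm top of the cover (86 x 120 mm), fixed on the left desk with its centre 205 mm from that of the note pad, on one or the other side of it, as it happens. Origin: centre of its underside, on the desk; x axis along its 90 mm side, y axis along its 120 mm side, z up.
- dish: round petri dish with its lid on, loose, clear plastic with pale contents, 60 mm in diameter and 14 mm high, flat top, about 30 g; grasp it across its rim. It starts at one of four places on the left desk, in front of the note pad and tip box (nearer the robot), among the other loose things. Origin: centre of its underside, z up.
- stopper: orange rubber stopper, loose, round, 35 mm in diameter and 26 mm high, slightly tapered, standing with its wider end up, about 20 g. Start place as for the dish. Origin: centre of its underside, z up.
- amber_bottle: brown bottle with a black cap, loose, 46 mm in diameter and 88 mm high in all; the cap is 26 mm in diameter and takes the top 14 mm; about 120 g. Start place as for the dish. Origin: centre of its underside, z up.
- timer: white countdown timer, loose, lying face up (a dark display and three coloured keys on top), 62 x 68 mm and 16 mm high (19 mm over the keys), about 70 g. Start place as for the dish. Origin: centre of its underside; x axis along its 62 mm side, y axis along its 68 mm side, z up.
- orange_bottle: clear bottle with an orange cap, loose, 54 mm in diameter and 100 mm high, standing on the left desk behind the note pad and tip box; a bystander, to be left alone. Origin: centre of its underside.
- tape_roll: roll of green tape, loose, lying flat, 62 x 65 mm and 19 mm high, at the left of the note pad and tip box; a bystander, to be left alone. Origin: about the centre of its underside.

How it is judged (in metres and radians):
At the end, for the whole second after the job is handed in: All at rest: dish flat on the note pad, centres within 15 mm; stopper upright on the dish, within 13 mm; timer flat, face up on the tip box, within 15 mm; amber bottle upright on the desk, within 15 mm along and across of the point halfway between the centres of pad and box (horizontal distance between dish and note_pad below 0.015 m and height (world z) of dish between 0.009 and 0.018 m and z of stopper in the frame of dish above 0.009 m and angle between each of dish, timer, amber_bottle's own z axis and vertical below 0.1 rad and horizontal distance between stopper and dish below 0.013 m and height (world z) of stopper between 0.022 and 0.034 m and angle between stopper's own z axis and vertical below 0.12 rad and horizontal distance between timer and tip_box below 0.015 m and height (world z) of timer between 0.05 and 0.063 m and x of amber_bottle in the frame of note_pad between -0.015 and 0.015 m and ((y of tip_box in the frame of note_pad below 0 m and y of amber_bottle in the frame of note_pad between -0.1175 and -0.0875 m) or (y of tip_box in the frame of note_pad above 0 m and y of amber_bottle in the frame of note_pad between 0.0875 and 0.1175 m)) and height (world z) of amber_bottle below 0.006 m and linear speed of each of dish, stopper, timer, amber_bottle below 0.02 m/s); the robot touches nothing.
It fails at once if the amber bottle tipped over (more than 35 degrees) (angle between amber_bottle's own z axis and vertical above 0.6 rad).
It fails at once if the orange-capped bottle shifted by more than 20 mm (distance of orange_bottle from where it was at the start of the episode above 0.02 m).
It fails at once if the tape roll shifted by more than 20 mm (distance of tape_roll from where it was at the start of the episode above 0.02 m).
It also fails if it takes over 115 s, if anything falls off the work surface, if the arm or the gripper's body presses on something with over 40 N, if the wrist force passes 120 N, or if a joint passes its speed limit or range.

## Robot

A 6-joint arm with a two-finger parallel gripper is mounted at the origin on a cart in front of the work surface, level with it; the furniture and walls round the work are solid. World frame = base frame: x ahead of the robot, y to its left, z up, the work surface at z = 0. Lengths are in mm, angles in rad, forces in N, time in s.
With the tool pointing down it reaches from about 300 to 750 mm from the base axis. Payload 8.5 kg.
Tool frame: the origin (TCP) lies between the finger pads; the fingertips stand env.tip_reach ahead of it and the grasp point (between the pads) lies 11 mm behind it (env.tip_reach is the distance from the TCP to the fingertips, in mm); z points along the fingers, y is the line along which they close (so a half turn about z gives the same grasp; the last joint's range is limited). The gripper opens to 88 mm and grips with 3 to 60 N. Pads are 18 mm wide; open, the fingers measure 123 mm over their backs; the gripper's body (75 mm by 187 mm) begins 45 mm behind the grasp point.
Start: joints at [-1.469, 0.381, 1.297, -0, 1.464, -0.215], TCP at [171.334, -522.614, 246.748] pointing down, gripper open.
Joint ranges: [-3.11, 3.11], [-0.89, 2.33], [0.22, 2.48], [-1.42, 4.56], [0.17, 2.85], [-2.88, 2.88]. Speed limits (rad/s): [2.39, 2.39, 3.14, 3.14, 3.14, 3.14].

## Interface

Orientations are given as [roll, pitch, yaw] about the fixed x, y, z axes, in that order (R = Rz(yaw) Ry(pitch) Rx(roll)).
In Python, from cell import env gives the robot as it stands. Calls block until the motion is done:
- env.reach(position, orientation): joint-space move of the TCP to a pose.
- env.movel(position, ori=None, max_speed=150, until_force=None): straight line of the TCP; ori=None keeps the orientation; max_speed is the mean speed in mm/s. With until_force (N) it stops when the force on the tool has changed by that much, and returns True; else False.
- env.move_joints(angles): joint-space move.
- env.gripper_to(opening, strength=None): finger opening in mm; strength is the grip in N (None keeps the last); returns when the fingers have stopped.
- env.wait(seconds).
- env.solve_ik(position, orientation): joint angles nearest the present ones, or None.
- env.state(): the state.
- env.get_image(name): name is "scene" or "top" or "wrist"; returns a dict with "img" (400x640x3 uint8, blue, green, red), "fx", "fy", "cx", "cy" (pixels), "dist_coeffs" ([k1, k2, p1, p2, k3] as OpenCV has them; the pictures are not rectified), "cam_to_world" (4x4, takes a point from camera to world coordinates). Camera axes: x right, y up, looking along -z (the intrinsics and any distortion apply to the point x, -y, -z); pixel columns grow to the right and rows downward; lengths in mm; the calibration is good to about 2 mm. A picture is of the moment at which its call begins. There is no depth.
A pose or a line that the arm cannot do raises env.MotionError and nothing moves.
- env.job_done(): hands the job in; it is judged then, once.
The state is a dict: "clock": time; "joints": joint angles; "joint_velocities": joint speeds; "joint_torque": joint torques, N m; "tcp_pos": TCP position; "tool_rot": TCP orientation; "ft_force": force on the tool from outside, world axes, zero at the start; "torque": the same for the moment, N m; "width": finger opening in mm; "grip_force": force on a finger pad.
Only numpy, scipy, OpenCV 4.12 (cv2) and the standard library are available. Lean on these libraries where they do the work, as an engineer would, in place of code of your own. Each camera call takes 0.05 s, during which the arm holds its last target. There are 200 camera calls.

## Working session

There is one attempt and no reset: what is moved stays moved. The work goes in short steps, each a Python script; the robot and the scene stay as the last script left them, time stands still between calls to the robot, and variables do not carry over. Pictures are saved under pics/ and viewed, at most 14 in all, crops included, and the job is handed in when it is done.

```bash
ls; mkdir -p pics; python3 - <<'E'
from cell import env
import cv2,numpy as np
for n in("scene","top"):
    d=env.get_image(n);cv2.imwrite(f"pics/{n}0.png",d["img"]);print(n,d["fx"],d["fy"],d["cx"],d["cy"],d["dist_coeffs"]);print(np.round(d["cam_to_world"],3))
print(env.tip_reach,env.state())
E
```

```text
pics
scene 371.90541926167214 371.90541926167214 317.8875466235387 206.41338658856932 [0.01971921 0.         0.         0.         0.        ]
[[-8.11000e-01  4.31000e-01 -3.96000e-01  1.98591e+02]
 [-5.85000e-01 -5.85000e-01  5.61000e-01  8.22486e+02]
 [ 1.00000e-02  6.87000e-01  7.27000e-01  6.62193e+02]
 [ 0.00000e+00  0.00000e+00  0.00000e+00  1.00000e+00]]
top 421.6245115430065 421.6245115430065 316.3172460189745 199.4523525056748 [-0.01947749  0.          0.          0.          0.        ]
[[-9.00000e-03  9.91000e-01 -1.34000e-01  4.54612e+02]
 [-1.00000e+00 -1.00000e-02 -6.00000e-03  3.33472e+02]
 [-7.00000e-03  1.34000e-01  9.91000e-01  8.69258e+02]
 [ 0.00000e+00  0.00000e+00  0.00000e+00  1.00000e+00]]
8.0 {'clock': 0.1, 'joints': array([-1.46929501e+00,  3.81064113e-01,  1.29815834e+00, -1.45874250e-05,
        1.46363344e+00, -2.15280264e-01]), 'joint_velocities': array([ 0.00044045, -0.00081899, -0.00183423,  0.00069984, -0.00044122,
       -0.0012079 ]), 'joint_torque': array([ 4.59266957e-03, -4.38648319e+01, -2.24910647e+01,  7.14651262e-02,
        3.43038468e-02, -8.96557503e-05]), 'tcp_pos': array([ 171.30848959, -522.37055592,  246.24314295]), 'tool_rot': array([-3.14035548e+00, -2.55686851e-04,  3.16782991e-01]), 'ft_force': array([-0.34903689,  0.36945802,  0.05932844]), 'torque': array([ 0.07287981,  0.0162058 , -0.01181006]), 'grip_force': 0.0, 'width': 88.51073690704207}
```

View pics/top0.png

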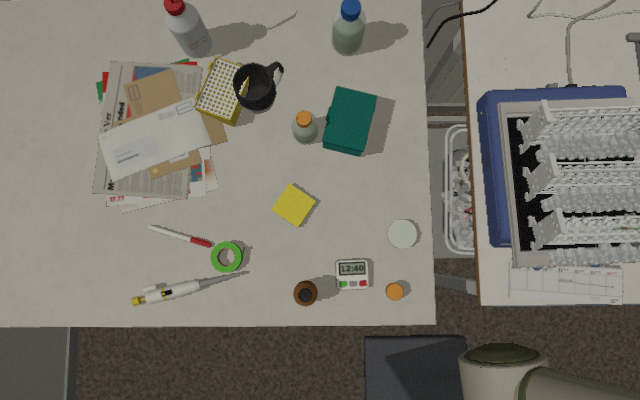

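View pics/scene0.png

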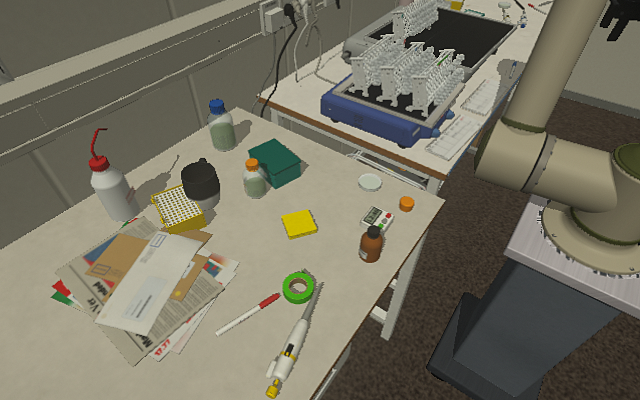

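The top view shows the pad at (294,205), box (350,121), dish (402,234), timer (352,274), stopper (395,292), amber bottle (305,293), orange bottle (304,127) and tape (227,257). The scene view agrees.

```bash
cat > h.py <<'E'
from cell import env
import cv2, numpy as np
def ray(d,px,z):
    K=np.array([[d["fx"],0,d["cx"]],[0,d["fy"],d["cy"]],[0,0,1]])
    u=cv2.undistortPoints(np.float64(px).reshape(-1,1,2),K,np.float64(d["dist_coeffs"])).reshape(-1,2)
    T=np.array(d["cam_to_world"]); v=np.c_[u[:,0],-u[:,1],-np.ones(len(u))]@T[:3,:3].T; o=T[:3,3]
    return (o+v*((z-o[2])/v[:,2])[:,None])[:,:2]
def blob(d,lo,hi,roi=None,near=None):
    m=cv2.inRange(cv2.cvtColor(d["img"],cv2.COLOR_BGR2HSV),np.array(lo),np.array(hi))
    if roi:
        k=np.zeros_like(m);x0,y0,x1,y1=roi;k[y0:y1,x0:x1]=255;m&=k
    m=cv2.morphologyEx(m,cv2.MORPH_OPEN,np.ones((2,2),np.uint8))
    cs=cv2.findContours(m,cv2.RETR_EXTERNAL,cv2.CHAIN_APPROX_NONE)[0]
    return max(cs,key=cv2.contourArea)
def rect(d,c,z):
    """world rect (centre,(size),angle deg) of contour cast on plane z"""
    return cv2.minAreaRect(ray(d,c.reshape(-1,2),z).astype(np.float32))
def show(n,r): print(n,np.round(r[0],1),np.round(r[1],1),round(r[2],1))
E
python3 - <<'E'
from h import *
d=env.get_image("top")
S=lambda n,z,lo,hi,roi: show(n,rect(d,blob(d,lo,hi,roi),z))
S("pad",13,(22,120,120),(35,255,255),(262,175,330,235))
hsv=cv2.cvtColor(d["img"],cv2.COLOR_BGR2HSV)
for p in[(350,110),(345,150),(327,115),(370,150),(402,234),(385,234),(390,260),(352,265),(340,262),(395,292),(305,295),(294,300)]: print(p,hsv[p[1],p[0]])
S("box",56,(75,100,40),(95,255,255),(315,80,385,160))
S("stop",26,(8,150,120),(22,255,255),(378,275,415,310))
S("amber47",70,(0,60,20),(20,255,140),(285,275,325,315))
S("cap",88,(0,0,0),(180,255,45),(285,275,325,315))
S("timer",16,(0,0,195),(180,60,255),(330,250,375,295))
S("dish",14,(0,0,200),(180,60,255),(380,212,425,255))
S("tape",19,(45,120,80),(75,255,255),(205,235,250,280))
S("obottle cap",100,(8,120,120),(22,255,255),(285,105,325,150))
for n,r in(("dish",(380,212,425,255)),("box",(315,80,385,160)),("timer",(325,250,380,300))):
    x0,y0,x1,y1=r; cv2.imwrite(f"pics/c_{n}.png",cv2.resize(d["img"][y0:y1,x0:x1],(260,260),interpolation=0))
cv2.imwrite("pics/c.png",np.hstack([cv2.imread(f"pics/c_{n}.png") for n in("dish","box","timer")]))
E
```

```text
pad [557.8 384. ] [66.6 65.8] 55.9
(350, 110) [ 85 176  84]
(345, 150) [ 84 163  69]
(327, 115) [ 83 168  56]
(370, 150) [ 18  30 111]
(402, 234) [ 41  18 157]
(385, 234) [ 21  26 155]
(390, 260) [ 24  25 155]
(352, 265) [ 41  28 126]
(340, 262) [ 30  14 126]
(395, 292) [ 17 173 170]
(305, 295) [10 20 39]
(294, 300) [ 19  32 152]
box [721.  272.1] [ 88.1 129.9] 74.9
stop [384.1 186.1] [31.4 30.9] 88.3
amber47 [386.6 359.2] [44.6 45.6] 89.5
cap [384.8 359.5] [21.8 23.2] 70.8Traceback (most recent call last):
  File "<stdin>", line 11, in <module>
  File "<stdin>", line 3, in <lambda>
  File "h.py", line 14, in blob
    return max(cs,key=cv2.contourArea)
ValueError: max() iterable argument is empty
```

```bash
python3 - <<'E'
from h import *
d=env.get_image("top")
hsv=cv2.cvtColor(d["img"],cv2.COLOR_BGR2HSV)
print(hsv[234,380:426].tolist()); print(hsv[263,328:378].tolist())
S=lambda n,z,lo,hi,roi: show(n,rect(d,blob(d,lo,hi,roi),z))
S("tape",19,(45,120,60),(75,255,255),(205,235,250,280))
S("obottle cap",100,(8,120,80),(22,255,255),(285,105,325,150))
S("box top",56,(75,100,76),(95,255,255),(315,80,385,160))
for n,r in(("dish",(380,212,425,255)),("box",(315,80,385,160)),("timer",(325,250,380,300))):
    x0,y0,x1,y1=r; cv2.imwrite(f"pics/c_{n}.png",cv2.resize(d["img"][y0:y1,x0:x1],(260,260),interpolation=0))
cv2.imwrite("pics/c.png",np.hstack([cv2.imread(f"pics/c_{n}.png") for n in("dish","box","timer")]))
E
```

```text
[[20, 25, 154], [20, 25, 155], [22, 25, 154], [22, 25, 154], [22, 25, 154], [23, 26, 154], [22, 25, 151], [25, 10, 146], [30, 8, 167], [39, 16, 164], [42, 15, 165], [39, 16, 163], [39, 16, 163], [41, 17, 165], [36, 16, 162], [37, 14, 165], [37, 14, 163], [36, 16, 162], [37, 14, 162], [38, 17, 164], [42, 16, 164], [38, 17, 164], [43, 15, 156], [40, 14, 164], [40, 14, 163], [42, 16, 163], [39, 15, 165], [40, 18, 166], [38, 17, 164], [38, 17, 164], [38, 17, 163], [39, 15, 165], [41, 17, 164], [43, 19, 165], [42, 15, 166], [35, 9, 164], [30, 14, 150], [27, 21, 109], [23, 28, 111], [24, 32, 111], [22, 25, 113], [21, 25, 134], [24, 23, 155], [22, 25, 156], [19, 26, 157], [23, 26, 157]]
[[24, 23, 153], [23, 27, 152], [24, 25, 151], [21, 26, 154], [19, 28, 156], [21, 26, 154], [23, 23, 146], [23, 19, 119], [23, 19, 159], [23, 18, 170], [20, 19, 119], [20, 17, 44], [12, 24, 54], [45, 18, 58], [42, 24, 54], [48, 20, 64], [39, 24, 73], [34, 26, 68], [43, 23, 76], [27, 33, 78], [39, 23, 79], [38, 31, 91], [40, 33, 92], [45, 23, 90], [39, 29, 87], [39, 30, 86], [45, 29, 89], [41, 30, 94], [35, 28, 108], [39, 32, 110], [41, 38, 113], [40, 34, 111], [40, 34, 114], [41, 29, 125], [41, 34, 127], [40, 33, 115], [15, 16, 64], [20, 17, 135], [23, 12, 173], [23, 16, 142], [19, 26, 108], [20, 27, 112], [18, 27, 115], [15, 26, 117], [25, 25, 112], [20, 31, 125], [24, 25, 156], [23, 26, 154], [21, 23, 155], [22, 24, 158]]
tape [454.3 517.9] [62.6 57.6] 89.6
obottle cap [710.6 360.2] [26.5 31.4] 89.6
box top [726.5 269.2] [ 84.3 117.3] 74.9
```

View pics/c.png

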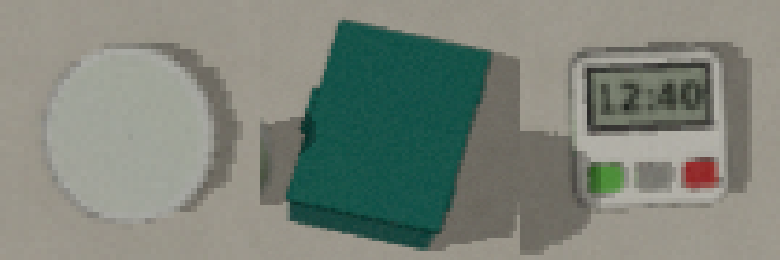

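Crops: a clean dish disc, the box with its near side visible (the top-face mask gives 84x117, as it should), and the timer lying square to the world axes. Next I measure the dish and timer, check reach, and move the amber bottle.

```bash
cat >> h.py <<'E'
def down(x,y,z,yaw): return [x,y,z],[np.pi,0,yaw]   # z = TCP; tips 8 below
def ikok(x,y,z,yaw): return env.solve_ik(*down(x,y,z,yaw)) is not None
PAD=np.array([557.8,384.]); BOX=np.array([726.7,269.2])
E
python3 - <<'E'
from h import *
d=env.get_image("top")
S=lambda n,z,lo,hi,roi: show(n,rect(d,blob(d,lo,hi,roi),z))
S("dish",14,(0,0,140),(180,20,255),(375,207,430,262))
S("timer",16,(0,0,135),(180,20,255),(328,255,378,295))
print("mid",(PAD+BOX)/2,"dist",np.hypot(*(BOX-PAD)),np.degrees(np.arctan2(*(BOX-PAD)[::-1])))
for yaw in np.radians([-90,-60,-34,-15,0,30,56,75,90]): print(round(np.degrees(yaw)),[ikok(*p,yaw) for p in((726,269,66),(726,269,150),(705,270,66),(557,384,25),(642,326,33),(642,326,150),(386,359,31),(420,265,11),(500,165,11),(384,186,20))])
E
```

```text
dish [496.1 165.1] [59.  56.5] 89.4
timer [415.4 267.1] [63.6 55.1] 89.5
mid [642.25 326.6 ] dist 204.22108118409332 -34.20363810492467
-90 [False, False, False, True, True, True, True, True, False, False]
-60 [True, True, True, False, False, False, False, False, True, True]
-34 [True, True, True, True, True, True, True, True, True, True]
-15 [True, True, True, True, True, True, True, True, True, True]
0 [True, True, True, True, True, True, True, True, True, True]
30 [True, True, True, True, True, True, True, True, True, True]
56 [True, True, True, True, True, True, True, True, True, True]
75 [True, True, True, True, True, True, True, True, True, True]
90 [True, True, True, True, True, True, True, True, True, True]
```

```bash
cat >> h.py <<'E'
def carry(src,syaw,dst,dyaw,zg,dz,opening,force,rel,top=120,push=None):
    """zg: TCP z at pick; dz: height of the place surface; rel: opening at release"""
    env.gripper_to(opening); env.reach(*down(*src,zg+top,syaw))
    env.movel([*src,zg],max_speed=120); env.gripper_to(0,force)
    print("held",env.state()["width"],env.state()["grip_force"])
    env.movel([*src,zg+top],max_speed=150)
    env.reach(*down(*dst,zg+dz+top,dyaw)); env.movel([*dst,zg+dz+15],max_speed=150)
    print("touch",env.movel([*dst,zg+dz-3],max_speed=20,until_force=2.5),env.state()["tcp_pos"],env.state()["width"])
    env.gripper_to(rel); env.movel([*dst,zg+dz+top],max_speed=150)
    print(env.state()["clock"])
E
python3 - <<'E'
from h import *
env.reach(*down(386,359,250,0))
carry((385.7,359.3),0,(642.2,326.6),0,31,0,70,20,58)
d=env.get_image("wrist"); cv2.imwrite("pics/w1.png",d["img"])
env.reach(*down(415,266,200,np.pi/2))
d=env.get_image("wrist"); cv2.imwrite("pics/w2.png",d["img"])
d=env.get_image("top"); cv2.imwrite("pics/t1.png",d["img"])
E
```

```text
held 44.48617057755878 19.959132169315126
touch True [642.06410372 326.54109178  31.30867438] 44.86715277017026
10.875
```

View pics/w2.png

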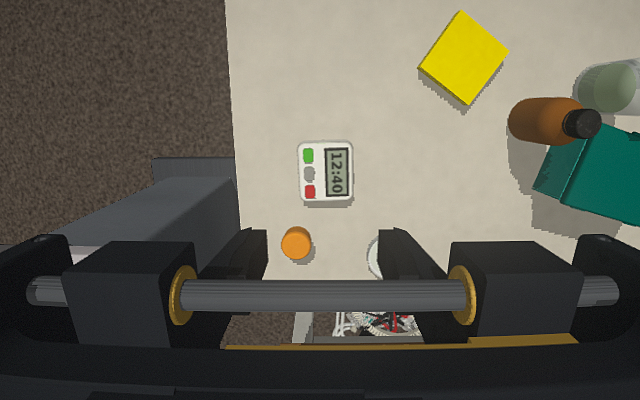

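View pics/t1.png

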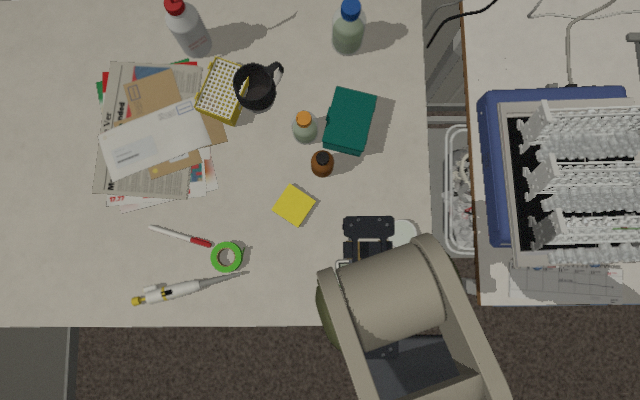

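The amber bottle stands upright between pad and box (321,163 in the top view). The wrist view shows the timer at (326,171) and the stopper at (296,243). I measure these in the wrist view, then move the timer.

```bash
python3 - <<'E'
from h import *
d=env.get_image("wrist")
S=lambda n,z,lo,hi,roi,d=d: show(n,rect(d,blob(d,lo,hi,roi),z))
g=cv2.cvtColor(d["img"],cv2.COLOR_BGR2HSV)
print(g[145,288:364,1:].tolist())
for v in (185,195,205): S("timer%d"%v,16,(0,0,v),(180,24,255),(285,130,365,215))
S("stopper",26,(8,150,120),(22,255,255),(275,222,318,265))
S("pad",13,(22,120,100),(35,255,255),(405,5,520,110))
t=env.get_image("top"); S("cap",88,(0,0,0),(180,255,45),(300,145,340,182),t)
E
```

```text
[[33, 195], [33, 196], [31, 195], [32, 198], [32, 197], [32, 198], [31, 198], [35, 197], [33, 200], [32, 184], [24, 146], [20, 167], [22, 200], [21, 217], [23, 224], [19, 224], [16, 226], [16, 228], [16, 226], [18, 226], [17, 226], [17, 229], [14, 229], [17, 228], [17, 228], [15, 227], [17, 226], [17, 225], [17, 225], [15, 226], [15, 226], [15, 227], [16, 229], [15, 227], [15, 226], [16, 226], [16, 225], [16, 227], [17, 225], [16, 225], [16, 226], [18, 226], [16, 226], [17, 227], [18, 226], [17, 228], [15, 228], [16, 228], [18, 229], [17, 229], [18, 228], [18, 225], [18, 227], [17, 226], [17, 227], [16, 227], [18, 228], [19, 227], [18, 227], [19, 227], [18, 227], [19, 219], [20, 188], [20, 141], [28, 162], [33, 202], [32, 197], [32, 197], [32, 199], [34, 200], [34, 197], [31, 196], [34, 200], [36, 201], [33, 199], [32, 197]]
timer185 [418.  269.2] [56.6 63.7] 1.9
timer195 [417.9 269.1] [56.4 63.1] 1.5
timer205 [417.1 269.2] [55.7 61.8] 0.0
stopper [385.  190.1] [32.8 38. ] 0.1
pad [557.8 385.4] [69.6 68.4] 55.5
cap [637.5 325. ] [22.7 23.3] 89.4
```

```bash
python3 - <<'E'
from h import *
carry((417.7,268.5),np.pi/2,BOX,np.radians(75),10,56,80,20,74)
env.reach(*down(500,166,200,np.pi/2))
d=env.get_image("wrist"); cv2.imwrite("pics/w3.png",d["img"])
env.reach(*down(420,130,260,np.pi/2))
d=env.get_image("top"); cv2.imwrite("pics/t2.png",d["img"])
E
```

```text
held 60.152112639347486 19.877747227437794
touch True [726.60446955 269.19170012  66.32763265] 60.558202373642175
20.0333
```

View pics/t2.png

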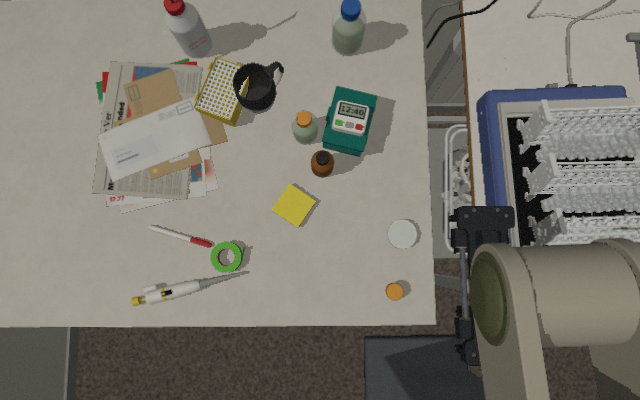

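Timer lies squarely on the box (350,118); the dish (402,234) and stopper (395,292) have not moved. The dish is next.

```bash
python3 - <<'E'
from h import *
d=env.get_image("top")
c=blob(d,(0,0,140),(180,20,255),(375,207,430,262)); show("dish",rect(d,c,14)); print(ray(d,[cv2.minEnclosingCircle(c)[0]],14))
c=blob(d,(0,0,165),(180,26,255),(325,95,375,140)); show("timer",rect(d,c,72))
show("stopper",rect(d,blob(d,(8,150,100),(22,255,255),(378,275,415,310)),26))
y=np.radians(-34)
carry((497,165.3),y,PAD,y,10,13,80,12,72,top=100)
env.reach(*down(420,130,260,0))
d=env.get_image("top"); cv2.imwrite("pics/t3.png",d["img"])
c=blob(d,(0,0,140),(180,20,255),(255,170,335,240)); show("dish",rect(d,c,27)); print(ray(d,[cv2.minEnclosingCircle(c)[0]],27))
cv2.imwrite("pics/c3.png",cv2.resize(d["img"][80:300,200:440],None,fx=2.5,fy=2.5))
E
```

```text
dish [496.1 165.1] [59.  56.5] 89.4
[[495.98879839 165.75179061]]
timer [717.2 270.2] [61.3 12.8] 76.8
stopper [384.1 186.1] [31.4 31. ] 88.3
held 58.95602750411861 12.000511139631271
touch True [557.69059172 383.97559135  23.50113257] 58.974525593679765
29.6667
dish [555.8 381.8] [52.5 52.7] 89.4
[[555.61340082 381.04897001]]
```

View pics/c3.png

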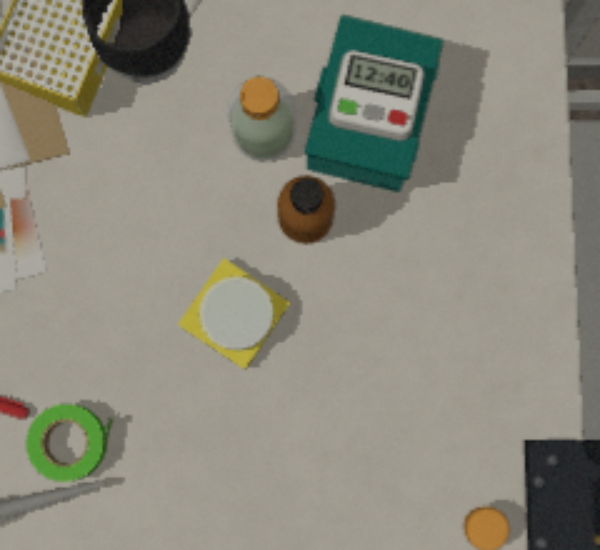

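The dish sits centred on the pad, about 2 mm off. The stopper goes last.

```bash
python3 - <<'E'
from h import *
carry((384.5,187.3),0,(556.8,383),np.radians(-34),12,27,60,12,48,top=100)
env.reach(*down(420,130,260,0))
d=env.get_image("top")
show("stop",rect(d,blob(d,(8,150,100),(20,255,255),(255,170,335,240)),53))
a=cv2.resize(d["img"][80:260,210:400],None,fx=2,fy=2); s=env.get_image("scene")
show("cap",rect(d,blob(d,(0,0,0),(180,255,45),(300,145,340,182)),88))
show("tape",rect(d,blob(d,(45,120,60),(75,255,255),(205,235,250,280)),19)); show("oc",rect(d,blob(d,(8,120,80),(22,255,255),(285,105,325,150)),100))
b=cv2.resize(s["img"][130:310,230:420],None,fx=2,fy=2); cv2.imwrite("pics/f.png",np.hstack([a,b]))
E
```

```text
held 32.24027142983784 11.920723902575556
touch True [556.68491602 382.88751814  39.45113325] 32.353040823285596
38.025
stop [554.6 380.2] [30.6 30.4] 44.6
cap [637.5 325. ] [22.8 23.3] 89.4
tape [454.3 517.9] [62.6 57.6] 89.6
oc [710.6 360.2] [26.5 31.4] 89.6
```

View pics/f.png

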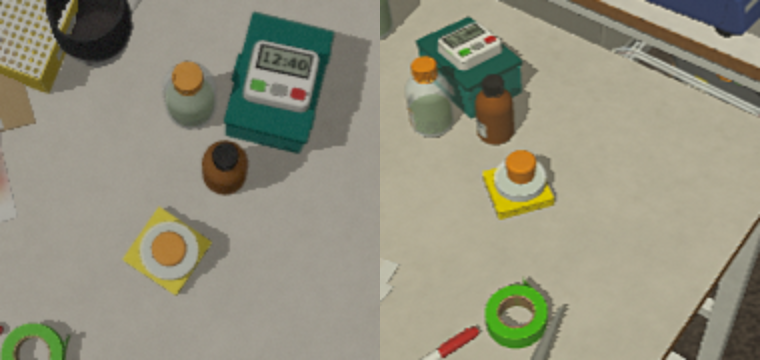

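The final views show everything in place and upright, and the two bystanders have not moved.

```bash
python3 -c "
from cell import env
print(env.job_done())"
```

```text
the job is handed in; nothing more can be done
None
```

I handed the job in after about 40 s on the robot clock. In the last images the dish and stopper are centred on the note pad, the timer lies flat on the tip box, and the amber bottle stands upright halfway between. The orange-capped bottle and tape roll are unmoved. The judge gave no verdict.

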